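# Stand the brass valve heads upright on the parts tray

### The arm

A 6-joint arm with a two-finger parallel gripper is mounted at the origin on the work surface. World frame = base frame: x ahead of the robot, y to its left, z up, the work surface at z = 0. Lengths are in m, angles in rad, forces in N, time in s.
With the tool pointing down it reaches from about 0.375 to 0.75 m from the base axis. Payload 9 kg.
Tool frame: the origin (TCP) lies at the centre of the arm's flange, where the gripper is bolted on; the fingertips stand 173 mm ahead of it and the grasp point (between the pads) lies 155 mm ahead of it; z points along the fingers, y is the line along which they close (so a half turn about z gives the same grasp; the last joint's range is limited). The gripper opens to 85 mm and grips with 20 to 120 N. Pads are 22 mm wide; open, the fingers measure 114 mm over their backs; the gripper's body (76 mm by 85 mm) begins 54 mm behind the grasp point. The pads swing forward as they close: fully open they stand 13 mm farther back than shut.
Start: joints at [0.996, 0.104, 0.097, 1.564, 0, 1.353], TCP at [0.21, 0.562, 0.405] pointing down, gripper open.
Joint ranges: [-2.99, 2.99], [-0.84, 1.86], [-1.1, 1.16], [-1.84, 2.11], [-1.51, 1.56], [-3.14, 3.14]. Speed limits (rad/s): [2.22, 2.22, 2.57, 3.14, 3.14, 3.14].

### API

Orientations are given as a unit quaternion [w, x, y, z].
In Python, from bench import * gives the robot as it stands.
- The arm moves only by the tool step_arm, never from a script. Its argument "deltas" is one flat list of numbers, 7 for each row, row after row: the gripper command: -1 is shut, 1 is fully open, values between are in proportion, then the shift along the tool's x, y, z scaled (see below), then the turn, a rotation vector about the tool's x, y, z scaled (see below). In form: [jaw, dx, dy, dz, rx, ry, rz, jaw, dx, dy, dz, rx, ry, rz, ...]. A call has 1 to 10 rows; each row is the pose to reach, as a shift and turn from the pose commanded when the call began, along the tool's axes at that moment; what a row does not reach only later rows make up. The controller multiplies each number of a shift by 300 mm and each number of a turn by 90 degrees. A row lasts 1/12 s, in which the tool goes at most 41.7 mm and 7.16 degrees, less where a joint would pass 70% of its speed; a pose out of reach is approached as far as the arm can. A call with a number of a shift or a turn outside -1 to 1 is refused whole. A call with a gripper value outside its range is refused whole. The fingers move at their own pace and stop on an object; the grip force is fixed at half the most. Time passes only in rows, so rows that repeat a pose let the fingers close. It gives the time, the measured TCP pose, the force, the opening and the grip force at its end, in the units of the state.
- get_obs(): the state, without advancing time (a new reading comes with each control period).
- grab_frame(name): name is "scene" or "top"; returns the picture (480x640x3 uint8, red, green, blue); there is no depth.
- calibration(name): a dict with "intrinsics" (3x3 intrinsics, pixels), "R" (3x3) and "t" (3): a world point X has camera coordinates R X + t. Camera axes: x right, y down, z forward; pixel columns grow to the right and rows downward; lengths in m; the calibration is good to about 2 mm. A picture is of the moment at which its call begins. calibration takes no time and is no camera call.
- job_done(): hands the job in; it is judged then, once.
The state is a dict: "clock": time; "qpos": joint angles; "qd": joint speeds; "joint_efforts": joint torques, N m; "tool_pos": TCP position; "ee_rot": TCP orientation; "force": force on the tool from outside, world axes, zero at the start; "wrist_torque": the same for the moment, N m; "opening": finger opening in m; "grasp_force": force on a finger pad.
Only numpy, scipy, OpenCV 4.12 (cv2) and the standard library are available. Lean on these libraries where they do the work, as an engineer would, in place of code of your own. Each camera call takes 0.05 s, during which the arm holds its last target. There are 200 camera calls.

### The job

Lift the two brass valve heads out of the sloping stand, set each one down gently on the floor of the steel parts tray among the things already there, and leave them standing upright on their threaded feet. Do not drop them or let one fall over, leave the chrome heads in the stand, and do not shift anything else.

Things in the scene. Friction and masses are not known exactly. Their poses are not given: they have to be found in the camera images.
- brass_a_mid (a point): Brass (golden) valve head, 117 mm tall; point on its axis 55 mm above the foot's flat end; z up the axis, x along its levers. Foot 32 mm across, 22 high; collar 46 across to 29; hexagon 38 across to 63; then the yoke, to grip: flat sides facing y, 24 mm thick, x -16 to 20, from 8 to 44 mm above the point; two rigid levers, 22 wide, reach x 97, 9 to 62 mm above the point. 0.29 to 0.45 kg.
- brass_b_mid (a point): The other brass head, same shape, point and axes. All heads: hose outlet 18 mm across to x -38 and gauge port 16 mm across to y 24, both 9 mm below the point; centre of mass about 3 mm to +x of the axis. Each starts leaning 32 degrees in a slot, collar on the deck, levers uphill, foot 22 mm below it: drawn 22 mm along its own axis it is free.
- chrome_a_mid (a point): Chrome (silver grey) head of the same shape and size as the brass ones, point and axes as there. Stays in the stand.
- chrome_b_mid (a point): The other chrome head, likewise. Stays in the stand.
- stand: Fixed aluminium stand 310 mm long, 110 deep, left or right ahead of the robot: a 5 mm deck sloping down towards the robot, four slots 35 mm wide, 74 mm apart, open uphill, the heads in any order. Origin on the deck's top, mid-row, 80 mm above the shelf; y along the row, z square to the deck (leans 32 degrees from vertical, towards the robot), x uphill.
- tray: Fixed dark steel tray on the side away from the stand: 220 mm (x) by 260 mm (y) outside, rim 16 mm high, 4 mm thick; flat floor 4 mm above the shelf. Origin mid-underside, on the shelf, z up. Spray can, gauge, nozzle tip and jar stand on it in any arrangement, leaving room for two heads.
- spray_mid (a point): Blue spray can with a white cap standing on the tray, 46 mm across, 150 mm tall; point half-way up its axis. Not to be shifted.
- gauge_mid (a point): Red pressure gauge lying on its back on the tray: case 50 mm across, 24 mm high, with a brass stem reaching 44 mm from the middle along its x; point at the middle of the case. Not to be shifted.
- nozzle_mid (a point): Grey plastic nozzle tip standing on its wide end on the tray, 38 mm across, 56 mm tall; point half-way up its axis. Not to be shifted.
- jar_mid (a point): Amber jar with a black cap standing on the tray, 52 mm across, 70 mm tall; point half-way up its axis. Not to be shifted.
- cylinder_mid (a point): Red extinguisher cylinder without its valve, standing on the shelf between stand and tray towards the back: 86 mm across, 244 mm tall, easily knocked; point half-way up its axis. Not to be shifted.
- spanner_mid (a point): Steel spanner 190 mm long, about 40 mm wide and low, lying on the shelf in front of the cylinder along its x; point at its middle. Not to be shifted.
There are look-alikes about, which are no part of the job. Leave any pink look-alike of the part that bears brass_b_mid alone. Leave any purple look-alike of the part that bears brass_a_mid alone.

How it is judged:
By the outcome, as a careful person would: the job done as asked, in the order asked, and still so for the second after the job is handed in, with the robot touching nothing.
It also fails if it takes over 70 s, if anything falls off the work surface, if the arm or the gripper's body presses on something with over 40 N, if the wrist force passes 120 N, or if a joint passes its speed limit or range.

## Working session

There is one attempt and no reset: what is moved stays moved. The work goes in short steps, Python scripts to look and compute and a tool call to move; the robot and the scene stay as the last step left them, time stands still between calls to the robot, and variables do not carry over. Pictures are saved under pics/ and viewed, at most 10 in all, crops included, and the job is handed in when it is done.

Besides the shell and the picture viewer there is one more tool, called after "Call:" as a command line: name --argument value ..., lists and objects as JSON in quotes. step_arm: Moves the arm, as the interface text tells. Its arguments: {"type":"object","properties":{"deltas":{"type":"array","items":{"type":"number"}}},"required":["deltas"]}

```bash
mkdir -p pics; ls
python3 - <<'E'
from bench import *
import cv2
for n in("scene","top"):
    cv2.imwrite(f"pics/{n}0.png",grab_frame(n)[:,:,::-1]); c=calibration(n); print(n,c)
print(get_obs())
E
```

```text
pics
scene {'intrinsics': array([[485.5444476 ,   0.        , 322.58393764],
       [  0.        , 485.5444476 , 239.9919989 ],
       [  0.        ,   0.        ,   1.        ]]), 'R': array([[ 0.69791118,  0.71617333,  0.00396804],
       [ 0.3782174 , -0.36385677, -0.85121081],
       [-0.60817068,  0.59557032, -0.52480893]]), 't': array([-0.23442794, -0.09808903,  1.5330748 ])}
top {'intrinsics': array([[588.68846671,   0.        , 312.72084847],
       [  0.        , 588.68846671, 230.89451925],
       [  0.        ,   0.        ,   1.        ]]), 'R': array([[-0.0494785 , -0.99877283, -0.00216989],
       [-0.97707861,  0.04885393, -0.20719723],
       [ 0.20704897, -0.00813166, -0.97829679]]), 't': array([-0.06605301,  0.44950863,  1.3238268 ])}
{'clock': 0.1, 'qpos': array([ 9.96333153e-01,  1.04613029e-01,  9.65343088e-02,  1.56391200e+00,
       -2.46856577e-05,  1.35307935e+00]), 'qd': array([ 0.00062853, -0.00286612,  0.00201632,  0.00073835,  0.00083327,
        0.00110784]), 'joint_efforts': array([ 7.19283504e-03, -5.58215797e+01,  5.04712880e+01,  1.34060264e-02,
       -1.89318298e-04,  2.30864219e-05]), 'tool_pos': array([0.20948137, 0.56213094, 0.40400851]), 'ee_rot': array([-2.19020389e-04,  1.77428680e-01,  9.84133480e-01, -5.55723344e-04]), 'force': array([0.3071327 , 0.8869839 , 0.05420705]), 'wrist_torque': array([-0.00373129,  0.05824961,  0.00658375]), 'grasp_force': 0.0, 'opening': 0.08556806427348412}
```

View pics/scene0.png

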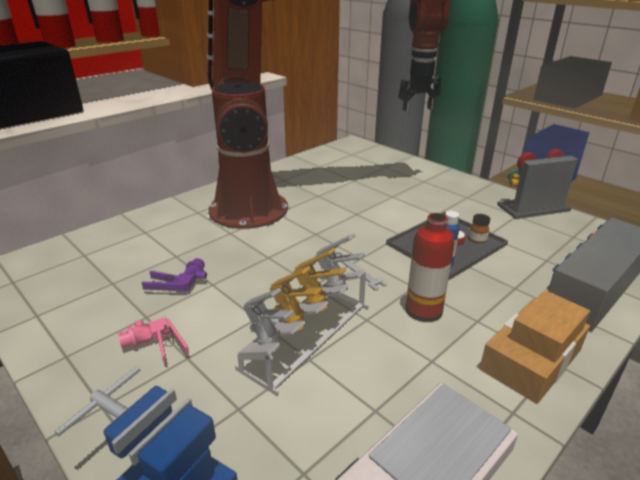

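View pics/top0.png

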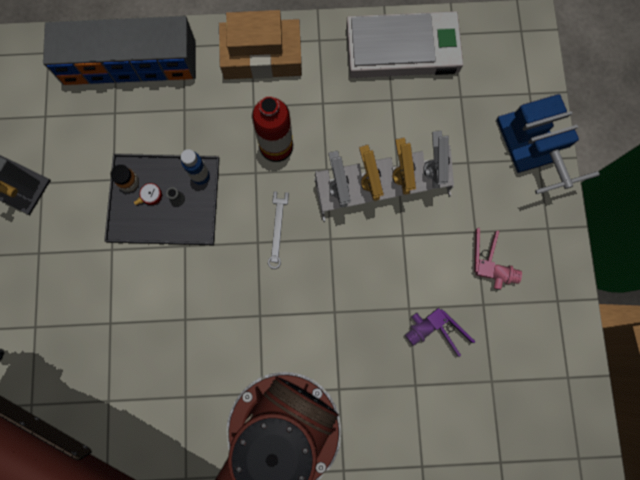

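The top view shows the brass heads in the middle two slots, at about (371,172) and (406,165). The tray is at about (162,198) with the can, jar, gauge and nozzle in its upper part. I'll zoom in next.

Run:
```python
import cv2,numpy as np
t=cv2.imread("pics/top0.png"); s=cv2.imread("pics/scene0.png")
a=cv2.resize(t[120:225,305:465],(800,525),interpolation=cv2.INTER_CUBIC)
cv2.imwrite("pics/c1.png",a)
b=cv2.resize(t[140:250,100:230],(650,550),interpolation=cv2.INTER_CUBIC); cv2.imwrite("pics/c2.png",b)
c=cv2.resize(s[225:395,230:400],(600,600),interpolation=cv2.INTER_CUBIC); cv2.imwrite("pics/c3.png",c)
```

```text
(no output)
```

View pics/c1.png

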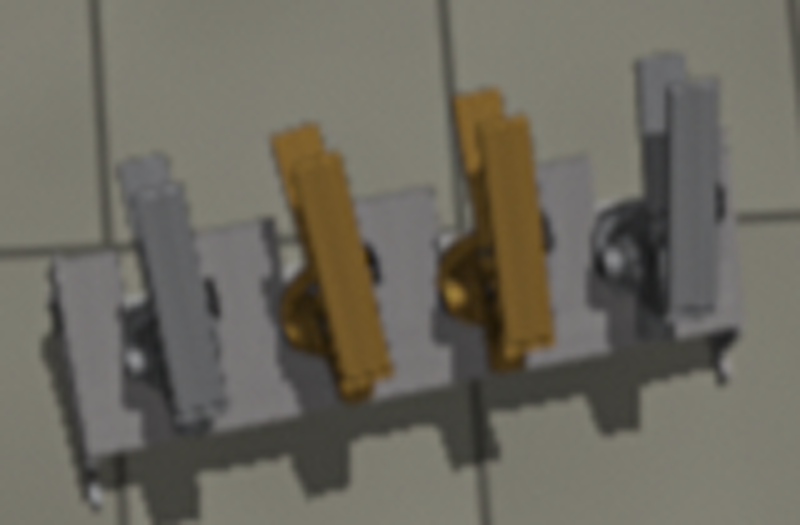

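View pics/c2.png

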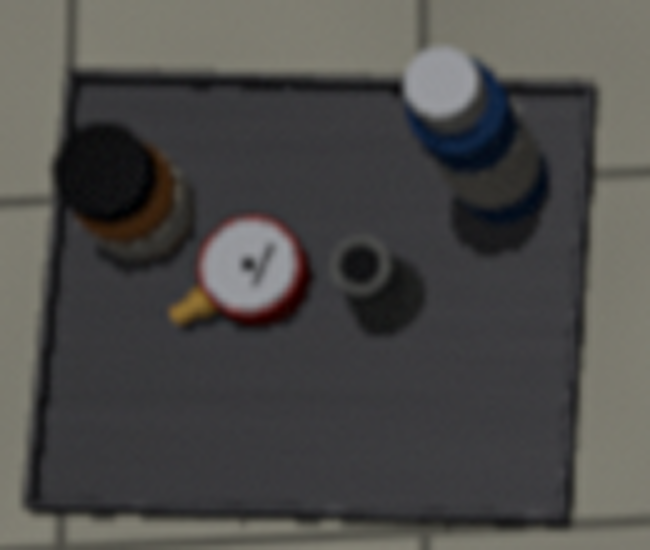

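View pics/c3.png

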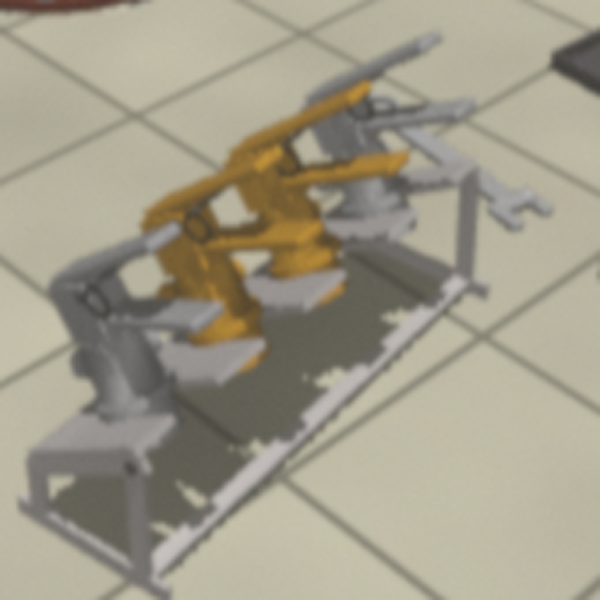

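The crops show the brass levers clearly. In c1 the upper lever ends are at (320,156) and (504,121). The near half of the tray is free. Next I'll triangulate.

```bash
cat > h.py <<'E'
import numpy as np
from bench import *
from scipy.optimize import least_squares
C={n:calibration(n) for n in("scene","top")}
def proj(n,X):
    c=C[n];p=(np.asarray(X)@c["R"].T+c["t"])@c["intrinsics"].T
    return p[...,:2]/p[...,2:]
def onz(n,uv,z):
    c=C[n];d=c["R"].T@np.linalg.inv(c["intrinsics"])@np.array([*uv,1.]);o=-c["R"].T@c["t"]
    return o+d*(z-o[2])/d[2]
def tri(s,t):
    return least_squares(lambda X:np.r_[proj("scene",X)-s,proj("top",X)-t],[.6,-.2,.1]).x
c1=lambda u,v:np.array([305+u/5,120+v/5]); c2=lambda u,v:np.array([100+u/5,140+v/5]); c3=lambda u,v:np.array([230+u/3.529,225+v/3.529])
def standRT(p):
    a=np.radians(32);u=np.array([np.cos(p[2]),np.sin(p[2]),0]);Z=np.array([0,0,1.])
    x=u*np.cos(a)+Z*np.sin(a); z=Z*np.cos(a)-u*np.sin(a); y=np.cross(z,x)
    return np.c_[x,y,z],np.array([p[0],p[1],.08])
E
python3 - <<'E'
from h import *
np.set_printoptions(precision=4,suppress=True)
obs=[((-.055,.155,0),c1(90,458)),((.055,.155,0),c1(55,255)),((-.055,-.155,0),c1(738,332))]
f=lambda p:np.concatenate([proj("top",standRT(p)[0]@np.array(a)+standRT(p)[1])-b for a,b in obs])
r=least_squares(f,[.6,-.2,0]);p=r.x;print("stand",p,r.fun);R,T=standRT(p)
for n,s,t in [("Lup",(368,88),(320,156)),("Llo",(405,158),(296,132)),("Rup",(280,155),(504,121)),("Rlo",(312,235),(478,96)),("Lyk",(240,148),(370,378)),("Ryk",(148,218),(530,348)),
 ]:
    X=tri(c3(*s),c1(*t));print(n,X,"stand frame",R.T@(X-T),(proj("top",X)-c1(*t)))
for n in("jar",(105,172),.074),("gauge",(250,262),.028),("stem",(178,312),.018),("nozzle",(362,265),.06),("spray",(442,82),.154): print(n[0],onz("top",c2(*n[1]),n[2]))
print("tray",[onz("top",c2(*q),.016)[:2] for q in((75,75),(595,85),(570,520),(30,510))])
print("cyl",onz("top",(272,107),.25), "spanner",onz("top",(280,200),.01),onz("top",(274,264),.01))
E
```

```text
stand [ 0.5558 -0.2617  0.165 ] [ 0.9191  2.188  -0.5572 -2.2686 -0.3495  0.1239]
Lup [ 0.5795 -0.2111  0.2092] stand frame [0.0953 0.046  0.0928] [-1.3946 -1.1044]
Llo [ 0.6041 -0.2058  0.1719] stand frame [0.0969 0.0472 0.0478] [-1.3471 -1.0901]
Rup [ 0.5918 -0.2892  0.2084] stand frame [ 0.0943 -0.0331  0.0925] [-1.7538 -1.2793]
Rlo [ 0.6166 -0.2876  0.1693] stand frame [ 0.0946 -0.0356  0.0462] [-0.8854 -0.6595]
Lyk [ 0.4992 -0.2348  0.1404] stand frame [-0.0116  0.0358  0.0785] [-0.9019 -0.6379]
Ryk [ 0.5091 -0.3098  0.1338] stand frame [-0.0172 -0.0398  0.0742] [0.301  0.1964]
jar [0.5967 0.3516 0.074 ]
gauge [0.5633 0.2963 0.028 ]
stem [0.5431 0.3335 0.018 ]
nozzle [0.5498 0.2351 0.06  ]
spray [0.6042 0.1778 0.154 ]
tray [array([0.6664, 0.3861]), array([0.6484, 0.1315]), array([0.4322, 0.1469]), array([0.4498, 0.4031])]
cyl [ 0.6686 -0.0155  0.25  ] spanner [ 0.5338 -0.0133  0.01  ] [0.3781 0.0068 0.01  ]
```

```bash
cat >> h.py <<'E'
from scipy.spatial.transform import Rotation as Ro
STAND=[.5558,-.2617,.165]
def headpose(sy,yaw,sx=-.002,up=0.,grip=.028):   # TCP pose for a head in the stand
    R,T=standRT(STAND); H=R@Ro.from_euler('z',yaw,degrees=True).as_matrix()
    return R@np.array([sx,sy,.033+grip+.155+up])+T, H@np.diag([-1,1,-1.])
def trayR(yaw=-3.9): return Ro.from_euler('z',yaw,degrees=True).as_matrix()@np.diag([-1,1,-1.])
def cur():
    o=get_obs(); return o["tool_pos"],Ro.from_quat(o["ee_rot"],scalar_first=True).as_matrix()
def delta(P,R,p0=None,R0=None):
    if p0 is None:p0,R0=cur()
    print(np.round(R0.T@(np.asarray(P)-p0)/.3,3),np.round(Ro.from_matrix(R0.T@R).as_rotvec()/(np.pi/2),3))
E
python3 - <<'E'
from h import *
P,R=headpose(.037,5.4,up=.12);print(P,R, headpose(.037,5.4)[0])
delta([.47,.25,.44],R);
delta([.44,-.02,.42],R,np.array([.47,.25,.44]),R); delta(P,R,np.array([.44,-.02,.42]),R)
E
```

```text
[ 0.37241498 -0.25472671  0.36388432] [[-0.81736015 -0.24224782  0.52272209]
 [-0.23150585  0.96893188  0.08704047]
 [-0.52756746 -0.04986981 -0.8480481 ]] [ 0.43514163 -0.24428185  0.26211855]
[-1.177 -0.672 -0.119] [-0.077 -0.353 -0.382]
[ 0.325 -0.844 -0.074] [0. 0. 0.]
[ 0.464 -0.694 -0.027] [0. 0. 0.]
```

Call:
step_arm --deltas '[0.18,-0.6,-0.34,-0.06,0,0,0,0.18,-0.6,-0.34,-0.06,0,0,0,0.18,-0.6,-0.34,-0.06,-0.077,-0.353,-0.382,0.18,-0.6,-0.34,-0.06,-0.077,-0.353,-0.382,0.18,-0.6,-0.34,-0.06,-0.077,-0.353,-0.382,0.18,-0.6,-0.34,-0.06,-0.077,-0.353,-0.382,0.18,-0.6,-0.34,-0.06,-0.077,-0.353,-0.382,0.18,-0.6,-0.34,-0.06,-0.077,-0.353,-0.382,0.18,-0.6,-0.34,-0.06,-0.077,-0.353,-0.382,0.18,-0.6,-0.34,-0.06,-0.077,-0.353,-0.382]'

```text
clock: 0.93
tool_pos: [0.342, 0.4035, 0.4223]
ee_rot: [0.277, -0.126, 0.953, 0.01]
force: [-1.2, 0.2, -0.0]
opening: 0.0503
grasp_force: 0.0
```

Run:
```python
from h import *
P,R=headpose(.037,5.4,up=.12);o=get_obs();print(o["tool_pos"],o["qpos"],o["opening"])
w=np.array([.46,.1,.42])
delta(w,R); delta(P,R,w,R)
```

```text
[0.3419665  0.4034671  0.42231544] [ 0.68647126 -0.47944481 -0.45554401  1.09490909 -0.26694396  0.35548667] 0.050347594648519796
[-0.08  -1.075  0.123] [0.001 0.002 0.002]
[ 0.611 -1.066 -0.097] [0. 0. 0.]
```

Call:
step_arm --deltas '[0.18,-0.07,-1,0.11,0,0,0,0.18,-0.07,-1,0.11,0,0,0,0.18,-0.07,-1,0.11,0,0,0,0.18,-0.07,-1,0.11,0,0,0,0.18,-0.07,-1,0.11,0,0,0,0.18,-0.07,-1,0.11,0,0,0,0.18,-0.07,-1,0.11,0,0,0,0.18,-0.07,-1,0.11,0,0,0]'

```text
clock: 1.6
tool_pos: [0.451, 0.1162, 0.4205]
ee_rot: [0.275, -0.121, 0.954, 0.01]
force: [-0.0, -0.0, 0.4]
opening: 0.0502
grasp_force: 0.0
```

Run:
```python
from h import *
P,R=headpose(.037,5.4,up=.12);o=get_obs();print(o["tool_pos"],o["qpos"],o["opening"])
delta((P+o["tool_pos"])/2,R); delta(P,R)
```

```text
[0.45098875 0.11624915 0.42045111] [-0.06410031 -0.77927368 -0.65537315  1.14916536  0.11805028 -0.28256089] 0.050193047866205515
[ 0.296 -0.565 -0.041] [-0.001 -0.001 -0.004]
[ 0.592 -1.13  -0.081] [-0.001 -0.001 -0.004]
```

Call:
step_arm --deltas '[0.18,0.45,-1,0,0,0,0,0.18,0.45,-1,0,0,0,0,0.18,0.45,-1,0,0,0,0,0.18,0.45,-1,0,0,0,0,0.18,0.45,-1,0,0,0,0,0.18,0.45,-1,0,0,0,0,0.18,0.45,-1,0,0,0,0,0.18,0.45,-1,0,0,0,0,0.18,0.45,-1,0,0,0,0]'

```text
clock: 2.35
tool_pos: [0.4107, -0.2063, 0.3621]
ee_rot: [0.274, -0.119, 0.954, 0.011]
force: [-1.0, 0.4, -0.1]
opening: 0.0505
grasp_force: 0.0
```

Run:
```python
from h import *
import cv2
o=get_obs();print(o["tool_pos"],o["qpos"],o["opening"])
for u in(.08,.12): delta(*headpose(.037,5.4,up=u))
# overlay of model
t=grab_frame("top")[:,:,::-1].copy();s=grab_frame("scene")[:,:,::-1].copy()
S,T=standRT(STAND)
def draw(img,n,k,off,P,col):
    q=proj(n,P); q=(q-off)*k
    cv2.polylines(img,[np.round(q).astype(int)],False,col,1)
base=cv2.imread("pics/top0.png");b2=cv2.imread("pics/scene0.png")
A=cv2.resize(base[120:225,305:465],(800,525),interpolation=cv2.INTER_CUBIC);B=cv2.resize(b2[225:395,230:400],(600,600),interpolation=cv2.INTER_CUBIC)
def both(P,col):
    draw(A,"top",5,(305,120),P,col);draw(B,"scene",3.529,(230,225),P,col)
both(np.array([[-.055,.155,0],[.055,.155,0],[.055,-.155,0],[-.055,-.155,0],[-.055,.155,0]])@S.T+T,(0,0,255))
for y,a in((.037,5.4),(-.037,3.5)):
    H=S@Ro.from_euler('z',a,degrees=True).as_matrix();O=S@np.array([-.002,y,.033])+T
    for z in(.062,):
        both(np.array([[.097,.011,z],[.097,-.011,z]])@H.T+O,(255,255,0))
    both(np.array([[0,0,-.033],[0,0,.044]])@H.T+O,(0,255,0))
    both(np.array([[-.016,.012,.044],[.02,.012,.044],[.02,-.012,.044],[-.016,-.012,.044],[-.016,.012,.044]])@H.T+O,(255,0,255))
    both(np.array([[-.038,0,-.009],[0,0,-.009],[0,.024,-.009]])@H.T+O,(255,0,0))
cv2.imwrite("pics/ov.png",cv2.resize(np.hstack([A,cv2.resize(B,(525,525))]),(800,317)))
cv2.imwrite("pics/ov.png",A);cv2.imwrite("pics/ov2.png",B)
```

```text
[ 0.4106549  -0.20628419  0.36211246] [-0.88987204 -0.65869052 -0.66465135  1.26772144  0.47680764 -1.06628046] 0.05050063922048841
[ 0.137 -0.127  0.048] [ 0.    -0.002 -0.006]
[ 0.137 -0.127 -0.085] [ 0.    -0.002 -0.006]
```

View pics/ov.png

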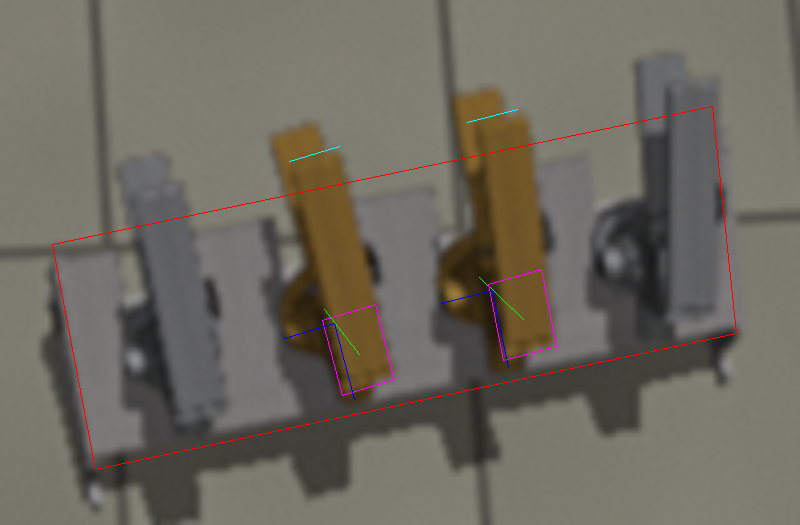

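View pics/ov2.png

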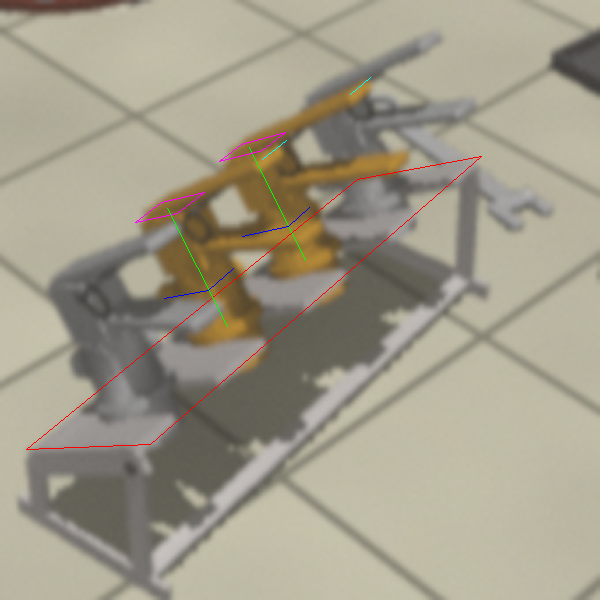

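The overlay matches the brass yokes and levers to about 2–3 mm. In the top view the L yoke end is at (370,385) and the R yoke end at (530,350). The R lever suggests a smaller yaw, so I'm using L 4.2° and R 1.5°.

Run:
```python
from h import *
p,R=headpose(.037,4.2,up=.08)
delta(p,R); delta(*headpose(.037,4.2,up=0.003),p,R)
```

```text
[ 0.146 -0.139  0.048] [ 0.001 -0.001  0.009]
[-0.    -0.     0.257] [0. 0. 0.]
```

Call:
step_arm --deltas '[0.18,0.146,-0.139,0.048,0,0,0.009,0.18,0.146,-0.139,0.048,0,0,0.009,0.18,0.146,-0.139,0.048,0,0,0.009,0.18,0.146,-0.139,0.048,0,0,0.009,0.18,0.146,-0.139,0.048,0,0,0.009]'

```text
clock: 2.87
tool_pos: [0.3947, -0.2492, 0.3318]
ee_rot: [0.276, -0.118, 0.954, 0.012]
force: [0.8, -0.6, 1.0]
opening: 0.0505
grasp_force: 0.0
```

Run:
```python
from h import *
import cv2
print(get_obs()["qpos"])
delta(*headpose(.037,4.2,up=0.002))
t=grab_frame("top")[:,:,::-1];s=grab_frame("scene")[:,:,::-1]
a=cv2.resize(t[120:250,300:460],(640,520),interpolation=cv2.INTER_CUBIC);cv2.imwrite("pics/ha.png",a)
b=cv2.resize(s[200:350,220:370],(600,600),interpolation=cv2.INTER_CUBIC);cv2.imwrite("pics/hb.png",b)
cv2.imwrite("pics/hov.png",cv2.resize(np.hstack([cv2.resize(a,(738,600)),b]),(800,359)))
```

```text
[-0.98868076 -0.594284   -0.67531378  1.24299799  0.50722577 -1.17046172]
[ 0.009 -0.006  0.262] [0.001 0.001 0.005]
```

View pics/hov.png

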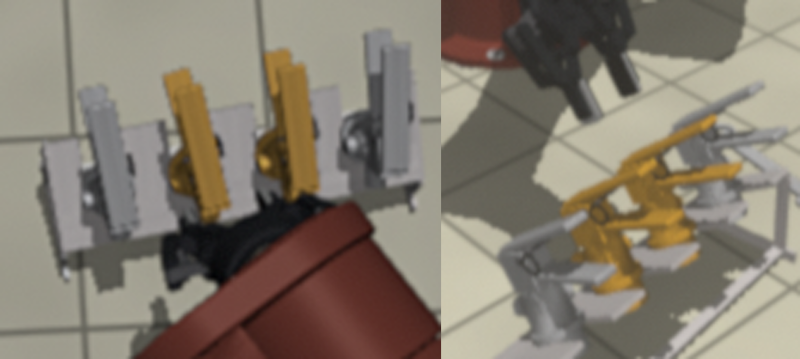

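The hover picture shows the open fingers at about (590,118) and (632,92), lined up above the left brass yoke. I'm descending.

Call:
step_arm --deltas '[0.18,0.005,-0.004,0.06,0,0,0.005,0.18,0.009,-0.006,0.12,0,0,0.005,0.18,0.009,-0.006,0.17,0,0,0.005,0.18,0.009,-0.006,0.2,0,0,0.005,0.18,0.009,-0.006,0.22,0,0,0.005,0.18,0.009,-0.006,0.22,0,0,0.005]'

```text
clock: 3.47
tool_pos: [0.4272, -0.2461, 0.2731]
ee_rot: [0.275, -0.114, 0.954, 0.014]
force: [0.6, -0.0, -0.2]
opening: 0.0504
grasp_force: 0.0
```

Run:
```python
from h import *
import cv2
print(get_obs()["force"])
delta(*headpose(.037,4.2,up=0.002))
s=grab_frame("scene")[:,:,::-1]
cv2.imwrite("pics/d1.png",cv2.resize(s[210:340,240:380],(700,600),interpolation=cv2.INTER_CUBIC))
```

```text
[ 0.61422367 -0.02904292 -0.22030745]
[-0.004  0.001  0.039] [ 0.001  0.    -0.   ]
```

View pics/d1.png

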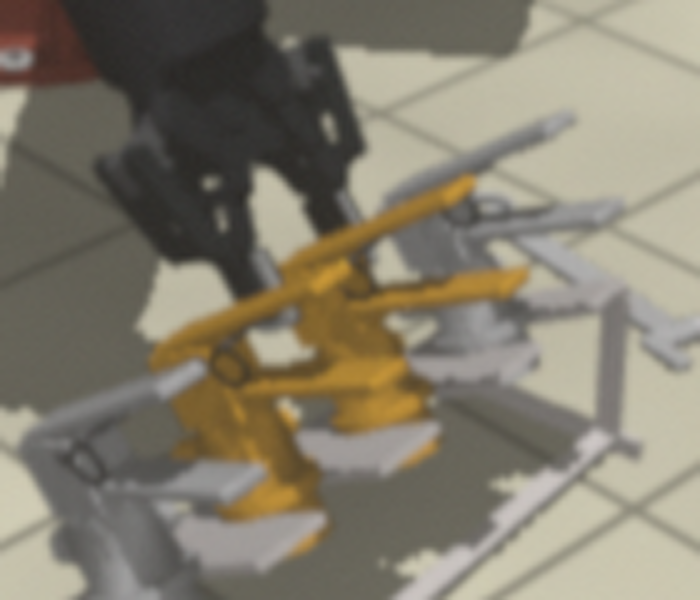

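The fingers straddle the left brass yoke, with the near finger at (270,290) and the far finger at (345,215). I'm doing the last 12 mm, then closing.

Call:
step_arm --deltas '[0.18,0,0,0.02,0,0,0,0.18,-0.002,0,0.039,0,0,0,0.18,-0.003,0,0.039,0,0,0,-0.2,-0.003,0,0.039,0,0,0,-0.35,-0.003,0,0.039,0,0,0,-0.5,-0.003,0,0.039,0,0,0,-0.5,-0.003,0,0.039,0,0,0,-0.5,-0.003,0,0.039,0,0,0,-0.5,-0.003,0,0.039,0,0,0]'

```text
clock: 4.27
tool_pos: [0.4337, -0.2457, 0.2644]
ee_rot: [0.276, -0.114, 0.954, 0.013]
force: [-2.7, 0.6, 2.1]
opening: 0.0229
grasp_force: 58.7
```

Run:
```python
from h import *
o=get_obs();p,R=cur();print(R.T@o["force"],o["wrist_torque"],o["opening"],o["grasp_force"])
delta(*headpose(.037,4.2,up=0.002))
```

```text
[ 0.99820008  1.15831881 -3.10659471] [0.09273235 0.74825318 0.07114879] 0.022871336732032566 58.72653543949127
[-0.001  0.004  0.003] [ 0.     0.    -0.001]
```

Call:
step_arm --deltas '[-1,0,0,0,0,0,0,-1,0,0,-0.02,0,0,0,-1,0,0,-0.04,0,0,0,-1,0,0,-0.06,0,0,0,-1,0,0,-0.08,0,0,0,-1,0,0,-0.1,0,0,0,-1,0,0,-0.12,0,0,0,-1,0,0,-0.12,0,0,0]'

```text
clock: 4.93
tool_pos: [0.4145, -0.2493, 0.296]
ee_rot: [0.276, -0.114, 0.954, 0.012]
force: [-0.0, -0.6, -2.4]
opening: 0.0229
grasp_force: 59.3
```

Run:
```python
from h import *
o=get_obs();p,R=cur();print(o["force"],R.T@o["wrist_torque"],o["opening"],o["grasp_force"],o["qpos"])
delta(*headpose(.037,4.2,up=0.15))
```

```text
[-0.00302318 -0.59532267 -2.39401732] [-0.09915353  0.83823346 -0.00431279] 0.022921033727092668 59.285414814949036 [-0.94811697 -0.54184046 -0.70654105  1.1354923   0.49554363 -1.11655497]
[-0.001  0.005 -0.367] [-0.001  0.    -0.   ]
```

Call:
step_arm --deltas '[-1,0,0,-0.07,0,0,0,-1,0,0,-0.14,0,0,0,-1,0,0,-0.21,0,0,0,-1,0,0,-0.28,0,0,0,-1,0,0,-0.3,0,0,0,-1,0,0,-0.3,0,0,0]'

```text
clock: 5.43
tool_pos: [0.3677, -0.2574, 0.3724]
ee_rot: [0.276, -0.114, 0.954, 0.012]
force: [0.1, 0.1, -3.4]
opening: 0.0233
grasp_force: 59.8
```

Run:
```python
from h import *
o=get_obs();print(o["force"],o["opening"],o["qpos"])
delta([.44,-.03,.41],trayR()); delta([.46,.217,.38],trayR(),np.array([.44,-.03,.41]),trayR())
```

```text
[ 0.09508532  0.11498133 -3.40832853] 0.02331011401769191 [-1.05862688 -0.62990993 -0.62294996  1.36547626  0.52179204 -1.23868792]
[-0.424  0.679  0.084] [0.027 0.357 0.189]
[-0.011  0.826  0.1  ] [0. 0. 0.]
```

Call:
step_arm --deltas '[-1,-0.04,0.07,0.008,0.003,0.036,0.019,-1,-0.085,0.14,0.017,0.005,0.071,0.038,-1,-0.13,0.2,0.025,0.008,0.107,0.057,-1,-0.17,0.27,0.034,0.011,0.143,0.076,-1,-0.21,0.34,0.042,0.014,0.179,0.095,-1,-0.255,0.41,0.05,0.016,0.214,0.113,-1,-0.3,0.48,0.059,0.019,0.25,0.132,-1,-0.34,0.54,0.067,0.022,0.286,0.151,-1,-0.38,0.61,0.076,0.024,0.321,0.17,-1,-0.424,0.679,0.084,0.027,0.357,0.189]'

```text
clock: 6.27
tool_pos: [0.4404, -0.0277, 0.4078]
ee_rot: [-0.003, 0.034, 0.999, 0.001]
force: [0.5, -0.9, -2.8]
opening: 0.0231
grasp_force: 60.1
```

Run:
```python
from h import *
o=get_obs();print(o["force"],o["opening"],o["qpos"])
delta([.478,.317,.40],trayR()); delta([.4843,.3166,.38],trayR())
```

```text
[ 0.52860523 -0.94126943 -2.76414472] 0.023088679237918394 [-3.61054341e-01 -3.80016945e-01 -3.40780959e-01  1.61560576e+00
  5.42155233e-04 -2.93532488e-01]
[-0.048  1.155  0.028] [ 0.001 -0.003  0.   ]
[-0.069  1.155  0.095] [ 0.001 -0.003  0.   ]
```

Call:
step_arm --deltas '[-1,-0.01,0.1,0.005,0,0,0,-1,-0.02,0.22,0.01,0,0,0,-1,-0.03,0.34,0.015,0,0,0,-1,-0.04,0.46,0.02,0,0,0,-1,-0.05,0.58,0.03,0,0,0,-1,-0.06,0.7,0.04,0,0,0,-1,-0.065,0.82,0.05,0,0,0,-1,-0.069,0.92,0.06,0,0,0,-1,-0.069,1,0.07,0,0,0,-1,-0.069,1,0.08,0,0,0]'

```text
clock: 7.1
tool_pos: [0.4799, 0.2729, 0.3835]
ee_rot: [-0.002, 0.031, 1.0, 0.002]
force: [1.0, 0.1, -2.5]
opening: 0.0234
grasp_force: 60.4
```

Run:
```python
from h import *
o=get_obs();print(o["force"],o["opening"],o["qpos"])
delta([.4843,.3166,.27],trayR());
```

```text
[ 0.98926676  0.08231389 -2.54369106] 0.02336835996460786 [ 0.27888128 -0.04430116 -0.09228298  1.5251423   0.00488112  0.34157429]
[-0.007  0.145  0.379] [ 0.002 -0.002  0.003]
```

Call:
step_arm --deltas '[-1,-0.003,0.07,0.03,0,0,0.003,-1,-0.007,0.14,0.09,0,0,0.003,-1,-0.007,0.145,0.16,0,0,0.003,-1,-0.007,0.145,0.23,0,0,0.003,-1,-0.007,0.145,0.29,0,0,0.003,-1,-0.007,0.145,0.34,0,0,0.003,-1,-0.007,0.145,0.37,0,0,0.003,-1,-0.007,0.145,0.379,0,0,0.003,-1,-0.007,0.145,0.379,0,0,0.003]'

```text
clock: 7.85
tool_pos: [0.4848, 0.3122, 0.2712]
ee_rot: [-0.002, 0.036, 0.999, 0.001]
force: [0.0, 0.1, -2.0]
opening: 0.0232
grasp_force: 60.8
```

Run:
```python
from h import *
import cv2
o=get_obs();print(o["tool_pos"],o["force"],o["opening"])
delta([.4843,.3166,.25],trayR())
t=grab_frame("top")[:,:,::-1];s=grab_frame("scene")[:,:,::-1]
cv2.imwrite("pics/p_top.png",t);cv2.imwrite("pics/p_scene.png",s)
a=cv2.resize(t[130:260,90:240],(692,600),interpolation=cv2.INTER_CUBIC);b=cv2.resize(s[180:280,380:510],(780,600),interpolation=cv2.INTER_CUBIC)
```

```text
[0.48479515 0.31216104 0.27117001] [ 0.03551331  0.11193486 -2.04732063] 0.023172652680420628
[0.002 0.014 0.071] [ 0.001 -0.002 -0.002]
```

Call:
step_arm --deltas '[-1,0,0.007,0.015,0,0,0,-1,0,0.014,0.03,0,0,0,-1,0,0.014,0.043,0,0,0,-1,0,0.014,0.053,0,0,0,-1,0,0.014,0.061,0,0,0,-1,0,0.014,0.066,0,0,0,-1,0,0.014,0.069,0,0,0,-1,0,0.014,0.071,0,0,0,-1,0,0.014,0.071,0,0,0]'

```text
clock: 8.7
tool_pos: [0.4854, 0.3164, 0.2511]
ee_rot: [-0.001, 0.036, 0.999, 0.001]
force: [1.1, -0.7, -2.7]
opening: 0.0233
grasp_force: 60.9
```

Call:
step_arm --deltas '[-1,0,0,0.003,0,0,0,-1,0,0,0.005,0,0,0,-1,0,0,0.007,0,0,0,-1,0,0,0.009,0,0,0,-1,0,0,0.01,0,0,0,-1,0,0,0.01,0,0,0]'

```text
clock: 9.2
tool_pos: [0.4854, 0.3164, 0.248]
ee_rot: [-0.001, 0.036, 0.999, 0.001]
force: [0.6, 0.0, -3.2]
opening: 0.023
grasp_force: 60.9
```

Call:
step_arm --deltas '[-1,0,0,0.002,0,0,0,-1,0,0,0.003,0,0,0,-1,0,0,0.005,0,0,0,-1,0,0,0.007,0,0,0,-1,0,0,0.007,0,0,0,-1,0,0,0.007,0,0,0]'

```text
clock: 9.7
tool_pos: [0.4854, 0.3164, 0.2459]
ee_rot: [-0.001, 0.036, 0.999, 0.001]
force: [-0.4, -0.1, -2.6]
opening: 0.023
grasp_force: 60.9
```

Call:
step_arm --deltas '[-1,0,0,0.002,0,0,0,-1,0,0,0.003,0,0,0,-1,0,0,0.004,0,0,0,-1,0,0,0.004,0,0,0,-1,0,0,0.004,0,0,0]'

```text
clock: 10.12
tool_pos: [0.4854, 0.3165, 0.2449]
ee_rot: [-0.001, 0.036, 0.999, 0.001]
force: [-0.1, -0.7, -2.0]
opening: 0.0229
grasp_force: 61.1
```

Call:
step_arm --deltas '[-1,0,0,0.002,0,0,0,-1,0,0,0.003,0,0,0,-1,0,0,0.004,0,0,0,-1,0,0,0.004,0,0,0,-1,0,0,0.004,0,0,0]'

```text
clock: 10.53
tool_pos: [0.4855, 0.3165, 0.2448]
ee_rot: [-0.001, 0.036, 0.999, 0.001]
force: [-3.7, -1.2, 7.7]
opening: 0.0233
grasp_force: 62.5
```

Call:
step_arm --deltas '[-1,0,0,0.002,0,0,0,-1,0,0,0.003,0,0,0,-1,0,0,0.004,0,0,0,-1,0,0,0.004,0,0,0,-1,0,0,0.004,0,0,0]'

```text
clock: 10.95
tool_pos: [0.4856, 0.3166, 0.2448]
ee_rot: [-0.0, 0.036, 0.999, 0.001]
force: [-6.7, -2.0, 16.2]
opening: 0.023
grasp_force: 63.7
```

Call:
step_arm --deltas '[-1,0,0,-0.003,0,0,0,-1,0,0,-0.006,0,0,0,-0.44,0,0,-0.006,0,0,0,-0.4,0,0,-0.006,0,0,0,-0.35,0,0,-0.006,0,0,0,-0.25,0,0,-0.006,0,0,0,-0.1,0,0,-0.006,0,0,0,0.1,0,0,-0.006,0,0,0,0.18,0,0,-0.006,0,0,0,0.18,0,0,-0.006,0,0,0]'

```text
clock: 11.78
tool_pos: [0.4854, 0.3165, 0.2441]
ee_rot: [-0.001, 0.036, 0.999, 0.001]
force: [-0.2, 0.5, -0.2]
opening: 0.05
grasp_force: 0.0
```

Call:
step_arm --deltas '[0.18,0,0,-0.03,0,0,0,0.18,0,0,-0.07,0,0,0,0.18,0,0,-0.13,0,0,0,0.18,0,0,-0.2,0,0,0,0.18,0,0,-0.29,0,0,0,0.18,0,0,-0.38,0,0,0,0.18,0,0,-0.47,0,0,0,0.18,0,0,-0.5,0,0,0,0.18,0,0,-0.5,0,0,0]'

```text
clock: 12.53
tool_pos: [0.4862, 0.3163, 0.3983]
ee_rot: [0.002, 0.036, 0.999, 0.002]
force: [0.4, -0.5, -0.0]
opening: 0.0503
grasp_force: 0.0
```

Run:
```python
from h import *
import cv2
P,R=headpose(-.037,1.5,up=.09);print(get_obs()["tool_pos"],P)
w=np.array([.44,.02,.42])
delta(w,trayR()); delta(P,R,w,trayR())
a=grab_frame("top")[:,:,::-1];b=grab_frame("scene")[:,:,::-1]
cv2.imwrite("pics/q_top.png",a);cv2.imwrite("pics/q_scene.png",b)
# brass mask stats on tray / stand
for n,im in(("top",a),("scene",b)):
    h=cv2.cvtColor(im,cv2.COLOR_BGR2HSV);m=cv2.inRange(h,(15,120,60),(30,255,255))
    k,l,st,c=cv2.connectedComponentsWithStats(m)
    print(n,[(st[i].tolist()) for i in range(1,k) if st[i,4]>40])
def hp(O,yaw,n):
    H=Ro.from_euler('z',yaw,degrees=True).as_matrix()
    return proj(n,np.array([[-.016,0,.044],[.097,0,.062],[0,0,-.055],[0,0,.044]])@H.T+O)
O=np.array([.4856,.3166,.059]);print(hp(O,-3.9,"top"),hp(O,-3.9,"scene"))
```

```text
[0.48624508 0.31626126 0.39827974] [ 0.40025132 -0.32511045  0.33844288]
[ 0.083 -0.996 -0.078] [ 0.003  0.002 -0.002]
[ 0.054 -1.157  0.272] [-0.037 -0.355 -0.161]
top [[220, 11, 81, 57, 3297], [393, 138, 22, 56, 691], [127, 173, 17, 51, 519], [141, 215, 10, 18, 102], [133, 227, 8, 10, 62], [600, 304, 40, 24, 776], [633, 325, 7, 28, 122]]
scene [[599, 0, 41, 9, 174], [66, 32, 104, 26, 1255], [632, 92, 8, 29, 136], [509, 174, 10, 12, 89], [427, 197, 44, 17, 307], [460, 216, 9, 7, 41], [271, 267, 39, 23, 184], [275, 288, 46, 34, 592], [408, 291, 37, 14, 178], [487, 291, 103, 111, 6019], [0, 449, 17, 31, 281]]
[[130.97812336 224.11078168]
 [132.68983295 173.31882609]
 [144.02975517 226.60878787]
 [131.56643646 217.15362087]] [[435.40620788 196.53975664]
 [469.93124348 205.02671555]
 [435.50926649 228.73180231]
 [439.92384097 198.48817131]]
```

The colour mask puts the head on the tray exactly where an upright head should project, so it is standing. On to the second.

Call:
step_arm --deltas '[0.18,0.083,-0.996,-0.078,0,0,0,0.18,0.083,-0.996,-0.078,0,0,0,0.18,0.083,-0.996,-0.078,0,0,0,0.18,0.083,-0.996,-0.078,0,0,0,0.18,0.083,-0.996,-0.078,0,0,0,0.18,0.083,-0.996,-0.078,0,0,0,0.18,0.083,-0.996,-0.078,0,0,0,0.18,0.083,-0.996,-0.078,0,0,0]'

```text
clock: 13.3
tool_pos: [0.4387, 0.0155, 0.4155]
ee_rot: [-0.002, 0.038, 0.999, 0.001]
force: [0.3, 0.3, -0.0]
opening: 0.0504
grasp_force: 0.0
```

Run:
```python
from h import *
P,R=headpose(-.037,1.5,up=.10);p=get_obs()["tool_pos"];print(p,P)
delta(p+.8*(P-p),R)
```

```text
[0.43872006 0.01552844 0.41546105] [ 0.3950241  -0.32598086  0.34692336]
[ 0.047 -0.917  0.182] [-0.037 -0.357 -0.166]
```

Call:
step_arm --deltas '[0.18,0.047,-0.917,0.1,0,0,0,0.18,0.047,-0.917,0.1,-0.037,-0.357,-0.166,0.18,0.047,-0.917,0.1,-0.037,-0.357,-0.166,0.18,0.047,-0.917,0.1,-0.037,-0.357,-0.166,0.18,0.047,-0.917,0.15,-0.037,-0.357,-0.166,0.18,0.047,-0.917,0.18,-0.037,-0.357,-0.166,0.18,0.047,-0.917,0.182,-0.037,-0.357,-0.166,0.18,0.047,-0.917,0.182,-0.037,-0.357,-0.166,0.18,0.047,-0.917,0.182,-0.037,-0.357,-0.166]'

```text
clock: 14.05
tool_pos: [0.4051, -0.2542, 0.3587]
ee_rot: [0.275, -0.092, 0.957, 0.022]
force: [0.4, -0.1, -1.3]
opening: 0.0504
grasp_force: 0.0
```

Run:
```python
from h import *
print(get_obs()["qpos"])
delta(*headpose(-.037,1.5,up=.07))
```

```text
[-0.97459696 -0.5512705  -0.59786307  1.27436318  0.50491912 -1.10109735]
[ 0.088 -0.229  0.094] [ 0.004  0.    -0.001]
```

Call:
step_arm --deltas '[0.18,0.088,-0.229,0.06,0.004,0,0,0.18,0.088,-0.229,0.094,0.004,0,0,0.18,0.088,-0.229,0.094,0.004,0,0,0.18,0.088,-0.229,0.094,0.004,0,0,0.18,0.088,-0.229,0.094,0.004,0,0]'

```text
clock: 14.47
tool_pos: [0.4124, -0.3216, 0.3245]
ee_rot: [0.276, -0.094, 0.956, 0.018]
force: [-0.2, 0.0, 0.5]
opening: 0.0509
grasp_force: 0.0
```

Run:
```python
from h import *
import cv2
print(get_obs()["qpos"])
delta(*headpose(-.037,1.5,up=.002))
delta(*headpose(-.037,1.5,up=.012))
```

```text
[-1.0424767  -0.36473745 -0.52212446  1.19250846  0.51971549 -1.17854325]
[ 0.012 -0.004  0.232] [-0.001  0.001  0.003]
[ 0.012 -0.004  0.198] [-0.001  0.001  0.003]
```

Call:
step_arm --deltas '[0.18,0.012,-0.004,0.05,0,0,0.003,0.18,0.012,-0.004,0.1,0,0,0.003,0.18,0.012,-0.004,0.15,0,0,0.003,0.18,0.012,-0.004,0.185,0,0,0.003,0.18,0.012,-0.004,0.198,0,0,0.003,0.18,0.012,-0.004,0.198,0,0,0.003]'

```text
clock: 14.97
tool_pos: [0.4409, -0.3182, 0.2729]
ee_rot: [0.276, -0.092, 0.956, 0.018]
force: [-0.9, 0.1, -0.5]
opening: 0.0504
grasp_force: 0.0
```

Run:
```python
from h import *
import cv2
print(get_obs()["force"])
delta(*headpose(-.037,1.5,up=.002))
s=grab_frame("scene")[:,:,::-1]
cv2.imwrite("pics/d2.png",cv2.resize(s[210:340,220:360],(700,600),interpolation=cv2.INTER_CUBIC))
```

```text
[-0.93156628  0.0982196  -0.48708716]
[ 0.001 -0.     0.035] [-0.002  0.002  0.001]
```

View pics/d2.png

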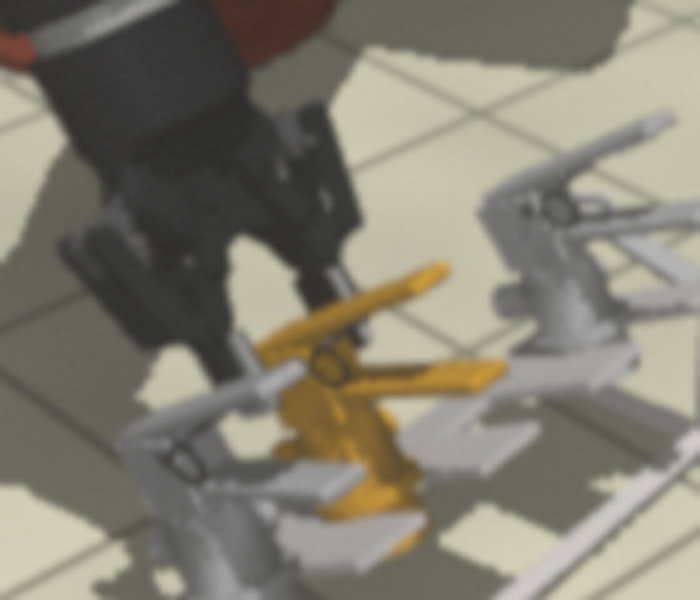

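The fingers straddle the second brass yoke, at (245,370) and (345,300), and the left slot is empty. I'm going the last 10 mm and closing.

Call:
step_arm --deltas '[0.18,0,0,0.018,0,0,0,0.18,0,0,0.035,0,0,0,0.18,0,0,0.035,0,0,0,-0.2,0,0,0.035,0,0,0,-0.35,0,0,0.035,0,0,0,-0.5,0,0,0.035,0,0,0,-0.5,0,0,0.035,0,0,0,-1,0,0,0.035,0,0,0,-1,0,0,0.035,0,0,0]'

```text
clock: 15.77
tool_pos: [0.4458, -0.3188, 0.2636]
ee_rot: [0.276, -0.091, 0.957, 0.018]
force: [-1.5, 0.8, 1.7]
opening: 0.0229
grasp_force: 59.3
```

Call:
step_arm --deltas '[-1,0,0,0,0,0,0,-1,0,0,-0.02,0,0,0,-1,0,0,-0.04,0,0,0,-1,0,0,-0.06,0,0,0,-1,0,0,-0.08,0,0,0,-1,0,0,-0.1,0,0,0,-1,0,0,-0.12,0,0,0,-1,0,0,-0.12,0,0,0]'

```text
clock: 16.43
tool_pos: [0.4265, -0.3223, 0.2953]
ee_rot: [0.276, -0.091, 0.957, 0.017]
force: [0.3, 0.1, -3.9]
opening: 0.0232
grasp_force: 59.6
```

Call:
step_arm --deltas '[-1,0,0,-0.07,0,0,0,-1,0,0,-0.14,0,0,0,-1,0,0,-0.21,0,0,0,-1,0,0,-0.28,0,0,0,-1,0,0,-0.3,0,0,0,-1,0,0,-0.3,0,0,0]'

```text
clock: 16.93
tool_pos: [0.3794, -0.3301, 0.3717]
ee_rot: [0.277, -0.091, 0.957, 0.016]
force: [-0.1, -0.3, -4.3]
opening: 0.0232
grasp_force: 60.3
```

Run:
```python
from h import *
o=get_obs();p=o["tool_pos"];print(o["force"],o["opening"],o["qpos"])
delta(p+[.03,.15,.03],trayR()); delta([.44,-.03,.41],trayR())
```

```text
[-0.14602174 -0.32356059 -4.34296733] 0.023188833592252014 [-1.11562641 -0.4119696  -0.47134745  1.32654454  0.53346504 -1.2537236 ]
[-0.218  0.471  0.009] [0.033 0.357 0.159]
[-0.4    0.944  0.08 ] [0.033 0.357 0.159]
```

Call:
step_arm --deltas '[-1,-0.04,0.09,0.008,0.003,0.036,0.016,-1,-0.08,0.19,0.016,0.007,0.071,0.032,-1,-0.12,0.28,0.024,0.01,0.107,0.048,-1,-0.16,0.38,0.032,0.013,0.143,0.064,-1,-0.2,0.47,0.04,0.016,0.179,0.08,-1,-0.24,0.57,0.048,0.02,0.214,0.095,-1,-0.28,0.66,0.056,0.023,0.25,0.111,-1,-0.32,0.76,0.064,0.026,0.286,0.127,-1,-0.36,0.85,0.072,0.03,0.321,0.143,-1,-0.4,0.944,0.08,0.033,0.357,0.159]'

```text
clock: 17.77
tool_pos: [0.4404, -0.0273, 0.408]
ee_rot: [-0.002, 0.034, 0.999, 0.001]
force: [1.5, 0.5, -2.7]
opening: 0.0233
grasp_force: 60.7
```

Run:
```python
from h import *
o=get_obs();print(o["force"],o["opening"])
delta([.4774,.2168,.36],trayR())
```

```text
[ 1.46554124  0.4893414  -2.67312436] 0.023339185974512594
[-0.069  0.82   0.162] [ 0.001 -0.002  0.001]
```

Call:
step_arm --deltas '[-1,-0.01,0.1,0.01,0,0,0,-1,-0.02,0.22,0.02,0,0,0,-1,-0.03,0.34,0.03,0,0,0,-1,-0.04,0.46,0.05,0,0,0,-1,-0.05,0.58,0.07,0,0,0,-1,-0.06,0.69,0.09,0,0,0,-1,-0.065,0.77,0.11,0,0,0,-1,-0.069,0.81,0.14,0,0,0,-1,-0.069,0.82,0.162,0,0,0,-1,-0.069,0.82,0.162,0,0,0]'

```text
clock: 18.6
tool_pos: [0.4764, 0.2154, 0.3583]
ee_rot: [-0.002, 0.033, 0.999, 0.001]
force: [0.4, -0.8, -3.6]
opening: 0.0233
grasp_force: 60.7
```

Run:
```python
from h import *
o=get_obs();print(o["force"],o["opening"])
delta([.4774,.2168,.252],trayR())
```

```text
[ 0.3653417  -0.79130452 -3.61934146] 0.023279830287549416
[-0.005  0.004  0.354] [ 0.001 -0.003  0.002]
```

Call:
step_arm --deltas '[-1,-0.005,0.004,0.05,0,0,0,-1,-0.005,0.004,0.12,0,0,0,-1,-0.005,0.004,0.19,0,0,0,-1,-0.005,0.004,0.25,0,0,0,-1,-0.005,0.004,0.29,0,0,0,-1,-0.005,0.004,0.32,0,0,0,-1,-0.005,0.004,0.335,0,0,0,-1,-0.005,0.004,0.348,0,0,0,-1,-0.005,0.004,0.354,0,0,0,-1,-0.005,0.004,0.354,0,0,0]'

```text
clock: 19.43
tool_pos: [0.4786, 0.2162, 0.2553]
ee_rot: [-0.0, 0.033, 0.999, 0.001]
force: [-0.2, -0.6, -4.3]
opening: 0.0235
grasp_force: 60.8
```

Call:
step_arm --deltas '[-1,0,0,0.004,0,0,0,-1,0,0,0.008,0,0,0,-1,0,0,0.012,0,0,0,-1,0,0,0.015,0,0,0,-1,0,0,0.015,0,0,0,-1,0,0,0.015,0,0,0]'

```text
clock: 19.93
tool_pos: [0.4783, 0.2164, 0.2505]
ee_rot: [-0.001, 0.033, 0.999, 0.001]
force: [-0.1, -0.1, -4.1]
opening: 0.0235
grasp_force: 60.8
```

Call:
step_arm --deltas '[-1,0,0,0.002,0,0,0,-1,0,0,0.004,0,0,0,-1,0,0,0.004,0,0,0,-1,0,0,0.004,0,0,0]'

```text
clock: 20.27
tool_pos: [0.4783, 0.2163, 0.2492]
ee_rot: [-0.001, 0.033, 0.999, 0.001]
force: [0.2, -0.4, -3.7]
opening: 0.0232
grasp_force: 60.8
```

Call:
step_arm --deltas '[-1,0,0,0.003,0,0,0,-1,0,0,0.006,0,0,0,-1,0,0,0.009,0,0,0,-1,0,0,0.01,0,0,0,-1,0,0,0.01,0,0,0,-1,0,0,0.01,0,0,0]'

```text
clock: 20.77
tool_pos: [0.4783, 0.2163, 0.2462]
ee_rot: [-0.001, 0.033, 0.999, 0.001]
force: [-0.2, -0.4, -3.6]
opening: 0.0231
grasp_force: 60.8
```

Call:
step_arm --deltas '[-1,0,0,0.002,0,0,0,-1,0,0,0.004,0,0,0,-1,0,0,0.004,0,0,0,-1,0,0,0.004,0,0,0]'

```text
clock: 21.1
tool_pos: [0.4783, 0.2163, 0.245]
ee_rot: [-0.001, 0.033, 0.999, 0.001]
force: [0.2, 0.1, -4.2]
opening: 0.0229
grasp_force: 60.8
```

Call:
step_arm --deltas '[-1,0,0,0.002,0,0,0,-1,0,0,0.004,0,0,0,-1,0,0,0.004,0,0,0,-1,0,0,0.004,0,0,0]'

```text
clock: 21.43
tool_pos: [0.4784, 0.2163, 0.2439]
ee_rot: [-0.001, 0.033, 0.999, 0.001]
force: [-0.5, -0.4, -3.4]
opening: 0.0236
grasp_force: 60.8
```

Call:
step_arm --deltas '[-1,0,0,0.002,0,0,0,-1,0,0,0.004,0,0,0,-1,0,0,0.004,0,0,0,-1,0,0,0.004,0,0,0]'

```text
clock: 21.77
tool_pos: [0.4785, 0.2164, 0.2438]
ee_rot: [-0.0, 0.033, 0.999, 0.002]
force: [-3.4, -1.4, 5.7]
opening: 0.0229
grasp_force: 62.4
```

Call:
step_arm --deltas '[-1,0,0,-0.001,0,0,0,-1,0,0,-0.002,0,0,0,-0.44,0,0,-0.002,0,0,0,-0.4,0,0,-0.002,0,0,0,-0.35,0,0,-0.002,0,0,0,-0.25,0,0,-0.002,0,0,0,-0.1,0,0,-0.002,0,0,0,0.1,0,0,-0.002,0,0,0,0.18,0,0,-0.002,0,0,0,0.18,0,0,-0.002,0,0,0]'

```text
clock: 22.6
tool_pos: [0.4783, 0.2163, 0.2432]
ee_rot: [-0.001, 0.033, 0.999, 0.001]
force: [-0.3, 0.1, 0.8]
opening: 0.0504
grasp_force: 0.0
```

Call:
step_arm --deltas '[0.18,0,0,-0.03,0,0,0,0.18,0,0,-0.07,0,0,0,0.18,0,0,-0.13,0,0,0,0.18,0,0,-0.2,0,0,0,0.18,0,0,-0.29,0,0,0,0.18,0,0,-0.38,0,0,0,0.18,0,0,-0.47,0,0,0,0.18,0,0,-0.55,0,0,0,0.18,0,0,-0.55,0,0,0,0.18,0,0,-0.55,0,0,0]'

```text
clock: 23.43
tool_pos: [0.4789, 0.2159, 0.4111]
ee_rot: [0.001, 0.033, 0.999, 0.002]
force: [-0.4, 0.1, -0.8]
opening: 0.0504
grasp_force: 0.0
```

Call:
step_arm --deltas '[0.18,0,-0.3,0,0,0,0,0.18,0,-0.6,0,0,0,0,0.18,0,-0.7,0,0,0,0,0.18,0,-0.7,0,0,0,0,0.18,0,-0.7,0,0,0,0,0.18,0,-0.7,0,0,0,0,0.18,0,-0.7,0,0,0,0,0.18,0,-0.7,0,0,0,0]'

```text
clock: 24.1
tool_pos: [0.4644, 0.0063, 0.4073]
ee_rot: [-0.001, 0.034, 0.999, 0.002]
force: [-0.4, -0.2, -0.5]
opening: 0.0504
grasp_force: 0.0
```

Run:
```python
from h import *
import cv2
a=grab_frame("top")[:,:,::-1];b=grab_frame("scene")[:,:,::-1]
cv2.imwrite("pics/e_top.png",a)
m={}
for n,im in(("top",a),("scene",b)):
    h=cv2.cvtColor(im,cv2.COLOR_BGR2HSV);k,l,st,c=cv2.connectedComponentsWithStats(cv2.inRange(h,(15,120,60),(30,255,255)))
    print(n,[st[i].tolist() for i in range(1,k) if st[i,4]>40])
H=Ro.from_euler('z',-3.9,degrees=True).as_matrix()
for O in([.4856,.3166,.059],[.4785,.2163,.059]):
  for n in C: print(n,proj(n,np.array([[-.016,0,.044],[.097,0,.062],[0,0,-.055]])@H.T+O).round().tolist())
d=np.abs(a.astype(int)-cv2.imread("pics/top0.png")).max(2)
k,l,st,c=cv2.connectedComponentsWithStats((d>45).astype(np.uint8));print([st[i].tolist() for i in range(1,k) if st[i,4]>15])
```

```text
top [[220, 11, 81, 57, 3365], [126, 174, 18, 51, 673], [171, 175, 11, 26, 170], [0, 181, 16, 16, 151], [132, 214, 20, 24, 223], [600, 305, 40, 24, 788], [632, 324, 8, 30, 134]]
scene [[611, 0, 29, 8, 112], [66, 32, 105, 26, 1260], [631, 92, 9, 28, 130], [509, 174, 10, 12, 90], [404, 196, 67, 47, 730], [459, 216, 10, 7, 43], [408, 291, 37, 14, 178], [487, 291, 103, 111, 5983], [0, 450, 17, 30, 279]]
scene [[435.0, 197.0], [470.0, 205.0], [436.0, 229.0]]
top [[131.0, 224.0], [133.0, 173.0], [144.0, 227.0]]
scene [[412.0, 207.0], [447.0, 217.0], [413.0, 240.0]]
top [[176.0, 225.0], [177.0, 174.0], [186.0, 227.0]]
[[169, 70, 129, 406, 23203], [262, 99, 13, 13, 140], [260, 112, 12, 10, 66], [255, 121, 13, 35, 247], [391, 137, 25, 60, 1023], [256, 140, 2, 12, 19], [357, 144, 27, 59, 979], [191, 171, 19, 20, 198], [126, 174, 18, 50, 555], [171, 175, 11, 26, 169], [140, 188, 8, 13, 69], [174, 194, 11, 13, 84], [392, 203, 13, 12, 111], [363, 208, 12, 12, 111], [145, 216, 6, 16, 49], [134, 229, 7, 9, 53], [268, 235, 13, 33, 192], [86, 244, 99, 203, 10658], [0, 348, 84, 116, 5417], [241, 374, 24, 20, 73], [264, 377, 40, 18, 320], [304, 391, 36, 34, 394], [243, 393, 9, 9, 50], [264, 403, 44, 15, 104], [291, 410, 13, 8, 24], [317, 427, 28, 53, 410], [96, 459, 39, 21, 410], [316, 463, 9, 10, 68]]
```

The brass masks match both upright heads. The differences near the cylinder and spanner are probably arm shadow. I'll move the arm clear and check.

Call:
step_arm --deltas '[0.18,0.05,-0.3,-0.05,0,0,0,0.18,0.1,-0.6,-0.1,0,0,0,0.18,0.1,-0.75,-0.1,0,0,0,0.18,0.1,-0.75,-0.1,0,0,0,0.18,0.1,-0.75,-0.1,0,0,0,0.18,0.1,-0.75,-0.1,0,0,0,0.18,0.1,-0.75,-0.1,0,0,0,0.18,0.1,-0.75,-0.1,0,0,0]'

```text
clock: 24.87
tool_pos: [0.4201, -0.2161, 0.4369]
ee_rot: [-0.001, 0.033, 0.999, 0.002]
force: [-0.9, 0.4, 0.3]
opening: 0.0505
grasp_force: 0.0
```

Run:
```python
from h import *
import cv2
I={"top":cv2.imread("pics/top0.png"),"scene":cv2.imread("pics/scene0.png")}
J={n:grab_frame(n)[:,:,::-1].copy() for n in I}
for n,name,(x,y,w,h) in[("top","cyl",(250,92,45,72)),("top","spanner",(264,188,28,84)),("top","spray",(178,146,34,44)),("top","jar",(108,160,32,36)),("top","gauge",(132,180,32,26)),("top","nozzle",(163,184,20,20)),("scene","cyl",(405,208,52,116)),("scene","can+jar",(442,208,55,40)),("top","chrL",(325,148,28,60)),("top","chrR",(425,126,30,60))]:
    T=I[n][y:y+h,x:x+w];S=J[n][y-8:y+h+8,x-8:x+w+8]
    r=cv2.matchTemplate(S,T,cv2.TM_CCOEFF_NORMED);_,v,_,l=cv2.minMaxLoc(r);print(name,n,round(v,3),l[0]-8,l[1]-8)
```

```text
cyl top 1.0 0 0
spanner top 0.04 0 0
spray top 0.958 0 0
jar top 0.697 -1 0
gauge top 0.695 1 0
nozzle top 0.305 8 2
cyl scene 0.875 0 0
can+jar scene 0.949 0 0
chrL top 0.306 -7 -6
chrR top 0.192 1 8
```

```bash
python3 -c "
from bench import *
print(job_done())"
```

```text
the job is handed in; nothing more can be done
None
```

Both brass valve heads are standing upright on the tray floor, and I handed the job in at about 25 s. The image checks showed both heads upright and the cylinder and spray can unmoved. The arm or heads blocked the view of the spanner, chrome heads, jar, gauge and nozzle, but no unexpected contact force was felt.

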